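# Free the ratchet pawl and fold down the coil stand's cover

### The job

Cover the mosquito coil for the night: press the red thumb pad of the coil stand's ratchet pawl all the way down so that its brass hook comes out of the teeth, then push the wooden bar of the raised cover arm down past the teeth until the arm is fully down and level, with the copper cover over the dish. Only press and push with the fingers: do not pull the arm back up or pick anything up. Leave the pawl released and the things round the stand where they are.

Things in the scene. Friction and masses are not known exactly. Their poses are not given: they have to be found in the camera images.
- stand: Steel coil stand screwed to the ledge. Base plate 110 x 330 x 4 mm; origin at the centre of its underside, z up. All is centred on x = 0; along its y axis: red pawl pad at y = -146 mm, pawl pivot -95, arm hinge -20, coil dish centre 95 (radius 53, rim 57 mm above the ledge). Teeth and brass pawl reach 135 mm above the ledge near y = -20 mm (160 mm when released).
- hinge_axis (a point): Hinge axis of the cover arm, on the stand: 75 mm above the ledge, at stand y = -20 mm. The axis runs along the stand's x axis.
- push_bar (a point): Centre of the round wooden push bar (18 mm diameter, 70 mm long, parallel to stand x) across the arm's free end, 175 mm from the hinge axis. It swings in the stand's y-z plane: about 205 mm above the ledge at the start; 75 mm, at stand y = 155 mm, when fully down. Arm: strap 18 x 5 mm, with a 90 mm copper cover disc under it, centred 115 mm from the hinge.
- cover_arm (a joint): Angle (rad) the cover arm is lowered from its upper stop: 0 = raised 0.9 above level, 0.9 = level, at its lower stop. Starts between 0.01 and 0.10. An engaged pawl stops it at about 0.12 (a springy stop); with the pawl released it swings freely through its arc. Stiff hinge: needs about 3 to 4 N on the bar and stays where it is left.
- pawl_pad (a point): Centre of the top face of the red thumb pad on the pawl's tail: 36 mm (along stand x) by 34 mm, 6 mm thick, about 117 mm above the ledge at the start, tilted 0.15 rad (outer end up). Pressed, it goes down about 16 mm and ends tilted 0.17 rad the other way. The pawl is a see-saw; its pivot lies 49 mm from the pad towards the hinge, 95 mm above the ledge.
- pawl (a joint): Angle (rad) of the pawl: 0 = hook in the teeth, 0.32 = pad fully down at its stop, hook clear above the teeth (it clears from about 0.12). Needs about 3 N on the pad; a stiff pivot, it stays where it is left.
- lighter_case: Blue plastic lighter case, closed, loose, 36 x 88 x 25 mm; origin at the centre of its underside.
- orange_cup: Orange plastic cup, loose, 74 mm across the rim, 85 mm tall; origin at the centre of its underside.
- pestle: Short wooden pestle lying on its side along its y axis, loose, 140 mm long, up to 32 mm thick; origin at the middle of its underside.
- candle_jar: Amber glass candle jar with steel cap, loose, 66 mm across, 75 mm tall; origin at the centre of its underside.
- tin_box: Green tin box for coils, fixed, 140 x 140 x 40 mm, with a hinged lid with a brass knob (to about 80 mm above the ledge); origin at the centre of its underside.
Things that resemble listed ones, but are neither listed nor needed, are in the scene too. What is meant by the lighter_case is not green, and is the larger of those in its own colour.

How it is judged:
By the outcome, as a careful person would: the job done as asked, in the order asked, and still so for the second after the job is handed in, with the robot touching nothing.
It also fails if it takes over 42 s, if anything falls off the work surface, if the arm or the gripper's body presses on something with over 40 N, if the wrist force passes 120 N, or if a joint passes its speed limit or range.

### The arm

A 6-joint arm with a two-finger parallel gripper is mounted at the origin on the work surface. World frame = base frame: x ahead of the robot, y to its left, z up, the work surface at z = 0. Lengths are in m, angles in degrees, forces in N, time in s.
With the tool pointing down it reaches from about 0.25 to 0.8 m from the base axis. Payload 3.9 kg.
Tool frame: the origin (TCP) lies midway between the tips of the shut fingers; the grasp point (between the pads) lies 19 mm behind it; x points along the fingers, y is the direction in which the jaws open and shut, and the axes are right-handed (so a half turn about x gives the same grasp; the last joint's range is limited). The gripper opens to 85 mm and grips with 20 to 120 N. Pads are 22 mm wide; open, the fingers measure 114 mm over their backs; the gripper's body (76 mm by 85 mm) begins 54 mm behind the grasp point. The pads swing forward as they close: fully open they stand 13 mm farther back than shut.
Start: joints at [67.895, 14.897, -7.913, 67.191, 0, 90], TCP at [0.198, 0.486, 0.231] pointing down, gripper open.
Joint ranges: [-159.42, 159.42], [-47.68, 98.78], [-73.54, 78.23], [-108.79, 121.32], [-90, 84.71], [-180, 180]. Speed limits (degrees/s): [147.25, 147.25, 180, 180, 180, 180].

### API

Orientations are given as a 3x3 rotation matrix whose columns are the frame's x, y, z axes.
In Python, from bench import bot, get_image gives the robot as it stands. Calls block until the motion is done:
- bot.reach(position, orientation): joint-space move of the TCP to a pose.
- bot.line_to(position, frame=None, rate=0.15, stop_force=None): straight line of the TCP; frame=None keeps the orientation; rate is the mean speed in m/s. With stop_force (N) it stops when the force on the tool has changed by that much, and returns True; else False.
- bot.movej(angles): joint-space move.
- bot.grip(opening, strength=None): finger opening in m; strength is the grip in N (None keeps the last); returns when the fingers have stopped.
- bot.pause(seconds).
- bot.ik(position, orientation): joint angles nearest the present ones, or None.
- get_image(name): name is "scene" or "top" or "wrist"; returns a dict with "color" (384x512x3 uint8, red, green, blue), "range_z" (384x512 float32, m along the optical axis (not along the pixel's ray), 0 where there is no reading), "camera_matrix" (3x3 intrinsics, pixels), "distortion" ([k1, k2, p1, p2, k3] as OpenCV has them; the pictures are not rectified), "eye" and "rotation" of the camera in the world; the wrist camera has in their place "T_tool_cam" (4x4, takes a point from camera to tool coordinates, whose origin is the TCP and whose axes are the tool frame's). Camera axes: x right, y up, looking along -z (the intrinsics and any distortion apply to the point x, -y, -z); pixel columns grow to the right and rows downward; lengths in m; the calibration is good to about 2 mm. A picture is of the moment at which its call begins: read the wrist's pose just before it.
A pose or a line that the arm cannot do raises bot.IKError and nothing moves.
- bot.finish_job(): hands the job in, once; it reports no verdict.
Readings, each from a call of its own:
- bot.current_time(): time.
- bot.current_qpos(): joint angles.
- bot.current_joint_velocities(): joint speeds.
- bot.current_effort(): joint torques, N m.
- bot.current_eef_pos(): TCP position.
- bot.current_tcp_rot(): TCP orientation.
- bot.current_wrist_force(): force on the tool from outside, world axes, zero at the start.
- bot.current_ft_torque(): the same for the moment, N m.
- bot.current_opening(): finger opening in m.
Only numpy, scipy, OpenCV 4.12 (cv2) and the standard library are available. Lean on these libraries where they do the work, as an engineer would, in place of code of your own. Each camera call takes 0.05 s, during which the arm holds its last target. There are 200 camera calls.

## Working session

There is one attempt and no reset: what is moved stays moved. The work goes in short steps, each a Python script; the robot and the scene stay as the last script left them, time stands still between calls to the robot, and variables do not carry over. Pictures are saved under pics/ and viewed, about 8 in all and at most 12, crops included, and the job is handed in when it is done.

```bash
mkdir -p pics; cat > h.py <<'E'
import numpy as np, cv2
from bench import bot, get_image
def save(im,name): cv2.imwrite('pics/'+name, im['color'][:,:,::-1])
def cloud(im):
    K=np.array(im['camera_matrix'],float);d=np.array(im['distortion'],float)
    h,w=im['range_z'].shape
    u,v=np.meshgrid(np.arange(w),np.arange(h))
    p=cv2.undistortPoints(np.stack([u,v],-1).reshape(-1,1,2).astype(float),K,d).reshape(h,w,2)
    z=im['range_z']
    P=np.stack([p[...,0]*z,-p[...,1]*z,-z],-1)
    return P@np.array(im['rotation']).T+np.array(im['eye'])
E
python3 - <<'E'
from h import *
import pickle
ims={n:get_image(n) for n in('scene','top')}
pickle.dump(ims,open('a.pkl','wb'))
for n in ims: print(n,ims[n]['eye'],ims[n]['rotation'],(ims[n]['range_z']>0).mean())
cv2.imwrite('pics/a.png',cv2.resize(np.vstack([ims['scene']['color'],ims['top']['color']])[:,:,::-1],None,fx=.78,fy=.78))
print(bot.current_time())
E
```

```text
scene [1.09509684 0.08688453 1.07367524] [[-0.11154683 -0.84875122  0.51689329]
 [ 0.99363315 -0.08697457  0.07161411]
 [-0.01582599  0.52159064  0.85304909]] 0.9958902994791666
top [0.50679279 0.00711197 1.05552923] [[ 0.0087747   0.99905539 -0.04255981]
 [-0.99974321  0.00787557 -0.02124813]
 [-0.02089288  0.04273532  0.99886795]] 0.9957936604817709
0.1
```

View pics/a.png

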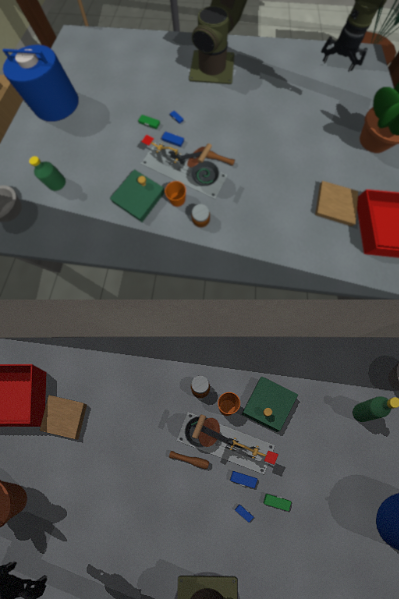

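The picture shows the stand mid-table, with the red pad at about (147,140) in scene and (271,457) in the top half. The raised bar is at about (205,152) in scene. The tin box, cup, jar, pestle and lighter cases stand around it. Next I measure and enlarge.

```bash
python3 - <<'E'
from h import *
import pickle
ims=pickle.load(open('a.pkl','rb'))
a=ims['top']['color'][80:290,195:395]; b=ims['scene']['color'][130:310,130:330]
cv2.imwrite('pics/b.png',np.hstack([cv2.resize(a,(400,420),interpolation=cv2.INTER_CUBIC),cv2.resize(b,(400,420),interpolation=cv2.INTER_CUBIC)])[:,:,::-1])
for n in ims:
    im=ims[n];P=cloud(im);hsv=cv2.cvtColor(im['color'],cv2.COLOR_RGB2HSV)
    red=cv2.inRange(hsv,(0,190,110),(6,255,255))|cv2.inRange(hsv,(174,190,110),(180,255,255))
    N,L,S,C=cv2.connectedComponentsWithStats(red)
    for i in range(1,N):
        q=P[L==i]
        if S[i,4]>15: print(n,'red',S[i],np.median(q,0).round(4),q.min(0).round(3),q.max(0).round(3))
    blue=cv2.inRange(hsv,(105,130,60),(125,255,255));N,L,S,C=cv2.connectedComponentsWithStats(blue)
    for i in range(1,N):
        if S[i,4]>40: 
            q=P[L==i];print(n,'blue',S[i],np.median(q,0).round(3))
    # tall points
    m=(P[...,2]>.17)&(P[...,2]<.25)&(abs(P[...,0]-.5)<.2)&(abs(P[...,1]+.1)<.25)
    q=P[m];print(n,'tall',len(q),q.mean(0).round(4),q.min(0).round(3),q.max(0).round(3))
    m=(P[...,2]>.19)&(P[...,2]<.25)&(abs(P[...,0]-.5)<.2)&(abs(P[...,1]+.1)<.25);q=P[m]
    print('bar',q.mean(0).round(4)); c=q[:,:2]-q[:,:2].mean(0);print(np.linalg.svd(c,full_matrices=False)[1:])
    m=(P[...,2]>-.02)&(P[...,2]<.02)&(abs(P[...,0]-.4)<.1);print('table z',np.median(P[m][:,2]))
E
```

```text
scene red [182 174  14  11  97] [ 0.5188 -0.1955  0.1175] [ 0.502 -0.214  0.111] [1.095 0.087 1.074]
scene red [ 469  244   43   78 2172] [0.708  0.6768 0.0055] [ 0.624  0.087 -0.001] [1.095 0.743 1.074]
scene red [489 246  23   3  23] [0.6253 0.6749 0.0869] [0.624 0.643 0.081] [0.628 0.704 0.091]
scene blue [   4   57   96   98 5660] [ 0.357 -0.629  0.208]
scene blue [218 142  17  16 134] [ 0.328 -0.123  0.017]
scene blue [207 169  29  19 308] [ 0.447 -0.121  0.023]
scene tall 258 [0.6053 0.024  0.2028] [ 0.565 -0.005  0.17 ] [0.638 0.049 0.217]
bar [0.6058 0.0298 0.2113]
(array([0.28939737, 0.08002343]), array([[ 0.93309372, -0.35963329],
       [ 0.35963329,  0.93309372]]))
table z -0.000203025507274468
top red [ 0 83 41  5 77] [0.8164 0.643  0.0896] [0.807 0.589 0.085] [0.82  0.699 0.094]
top red [   0   89   41   70 2129] [0.7083 0.6949 0.0051] [ 0.507  0.007 -0.001] [0.811 0.757 1.056]
top red [339 194  17  17 180] [ 0.5154 -0.1967  0.1177] [ 0.496 -0.214  0.113] [ 0.535 -0.176  0.125]
top blue [295 220  35  22 438] [ 0.44  -0.122  0.025]
top blue [484 248  28  39 436] [ 0.352 -0.596  0.06 ]
top blue [301 263  24  23 238] [ 0.323 -0.126  0.018]
top tall 499 [0.5966 0.0204 0.1967] [ 0.555 -0.006  0.17 ] [0.635 0.047 0.218]
bar [0.5993 0.0271 0.2111]
(array([0.32273251, 0.10502775]), array([[-0.93407836,  0.35706808],
       [-0.35706808, -0.93407836]]))
table z 0.00015809063209770713
```

View pics/b.png

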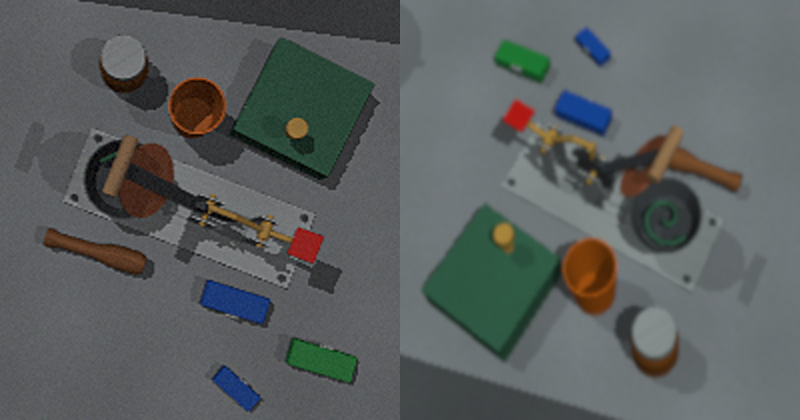

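Candidates for lighter_case (b.png, left half): large blue at (236,301), small blue at (236,388), green at (322,361). The large blue one fits, since it is not green and is the larger of the blues. It only has to be avoided. The crop also shows one red pad at (305,245), and the bar at (120,165) with nothing above it.

Next: press the pad.

```bash
cat >> h.py <<'E'
Y=np.array([.357,.934,0]);Y/=np.linalg.norm(Y);X=np.cross(Y,[0,0,1.])
PAD=np.array([.517,-.196,0]);O=PAD+.146*Y
def S(y,z,x=0): return O+x*X+y*Y+np.array([0,0,z])
Rs=[np.column_stack([[0,0,-1.],s*X,np.cross([0,0,-1.],s*X)]) for s in (1,-1)]
E
python3 - <<'E'
from h import *
import pickle
qs=[bot.ik(S(-.149,.30),R) for R in Rs]; print(qs)
q0=np.array(bot.current_qpos())
k=min((i for i in (0,1) if qs[i] is not None),key=lambda i:abs(np.array(qs[i])-q0).max()); R=Rs[k]; print(k)
bot.grip(0)
p=np.array(bot.current_eef_pos())
bot.line_to(p+[0,0,.12],rate=.25)
bot.reach(S(-.149,.34),R)
bot.line_to(S(-.149,.135),rate=.2)
print(bot.current_eef_pos(),bot.current_wrist_force(),bot.current_time())
hit=bot.line_to(S(-.149,.085),rate=.03,stop_force=15)
print(hit,bot.current_eef_pos(),bot.current_wrist_force(),bot.current_time())
bot.line_to(np.array(bot.current_eef_pos())+[0,0,.2],rate=.25)
ims={n:get_image(n) for n in('scene','top')};pickle.dump(ims,open('b.pkl','wb'))
b=ims['scene']['color'][90:310,110:330];a=ims['top']['color'][80:290,195:395]
cv2.imwrite('pics/c.png',np.hstack([cv2.resize(a,(400,420),interpolation=cv2.INTER_CUBIC),cv2.resize(b,(400,420),interpolation=cv2.INTER_CUBIC)])[:,:,::-1])
print(bot.current_eef_pos(),bot.current_wrist_force(),bot.current_time())
for n in ims:
    im=ims[n];P=cloud(im);hsv=cv2.cvtColor(im['color'],cv2.COLOR_RGB2HSV)
    red=cv2.inRange(hsv,(0,190,90),(6,255,255))|cv2.inRange(hsv,(174,190,90),(180,255,255))
    m=(red>0)&(np.linalg.norm(P[...,:2]-PAD[:2],axis=2)<.04);q=P[m]
    if len(q)>8:
        y=(q-O)@Y;print(n,len(q),np.median(q,0),'slope',np.polyfit(y,q[:,2],1))
E
```

```text
[array([-21.07311178,  16.68213933,   4.78899868,  78.10685936,
         0.        ,  89.8450932 ]), array([-21.07311178,  16.68213933,   4.78899868,  78.10685936,
         0.        , -90.1549068 ])]
0
[ 0.51680433 -0.19897322  0.13603596] [-0.16697614 -0.71012517  1.30670365] 5.3417
True [ 0.51609681 -0.20003512  0.10198191] [-1.97155846  0.02374886  7.38081144] 6.4417
[ 0.51512977 -0.19953452  0.29981054] [ 0.4496128  -0.48787162  0.056168  ] 7.4917
scene 79 [ 0.51801509 -0.19900066  0.10081122] slope [0.22191758 0.13362462]
top 171 [ 0.51315774 -0.19902465  0.1009438 ] slope [0.18498199 0.12890516]
```

View pics/c.png

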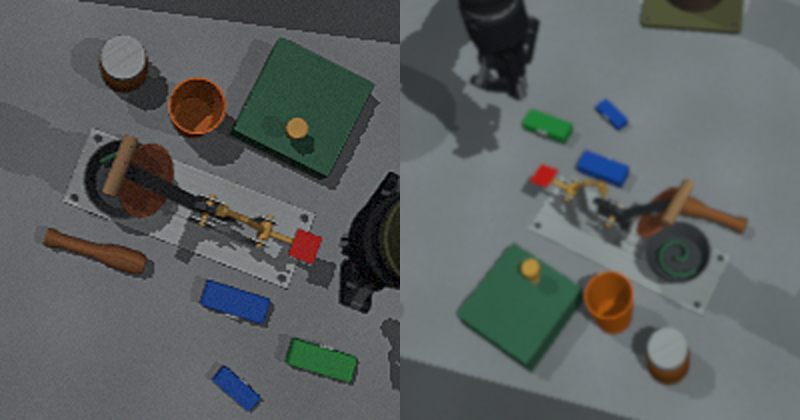

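The pad centre went from z 0.118 to 0.101 and now tilts about 0.19 the other way. That matches the stated 16 mm and full-down tilt. The picture shows the pad at (305,247), the hook raised, and the neighbours unmoved. Now the bar.

```bash
python3 - <<'E'
from h import *
import pickle
R=Rs[0]; T=lambda a,d=.008:S(-.02+.175*np.cos(a),.075+.175*np.sin(a)+d)
bot.line_to(S(-.149,.32),rate=.25)
p=T(.867);p[2]=.32
bot.line_to(p,frame=R,rate=.2)
p[2]=.228;bot.line_to(p,rate=.15)
print(bot.current_eef_pos(),bot.current_time())
for a in np.linspace(.84,.06,9):
    h=bot.line_to(T(a),rate=.08,stop_force=25)
    print(round(a,2),h,np.round(bot.current_eef_pos()-T(a),4),np.round(bot.current_wrist_force(),1))
    if h: break
else:
    e=T(0);e[2]=.072
    h=bot.line_to(e,rate=.03,stop_force=15)
    print('end',h,bot.current_eef_pos(),bot.current_wrist_force(),bot.current_time())
p=np.array(bot.current_eef_pos());p[2]+=.22
bot.line_to(p,rate=.25)
bot.line_to(p+[-.2,.2,0],rate=.25)
ims={n:get_image(n) for n in('scene','top')};pickle.dump(ims,open('c.pkl','wb'))
b=ims['scene']['color'][90:310,110:330];a=ims['top']['color'][80:290,195:395]
cv2.imwrite('pics/d.png',np.hstack([cv2.resize(a,(400,420),interpolation=cv2.INTER_CUBIC),cv2.resize(b,(400,420),interpolation=cv2.INTER_CUBIC)])[:,:,::-1])
print(bot.current_eef_pos(),bot.current_wrist_force(),bot.current_time())
for n in ims:
    im=ims[n];P=cloud(im);hsv=cv2.cvtColor(im['color'],cv2.COLOR_RGB2HSV)
    red=cv2.inRange(hsv,(0,190,90),(6,255,255))|cv2.inRange(hsv,(174,190,90),(180,255,255))
    q=P[(red>0)&(np.linalg.norm(P[...,:2]-PAD[:2],axis=2)<.04)];print(n,'pad',np.median(q,0))
    y=(P-O)@Y;x=(P-O)@X
    m=(abs(x)<.03)&(abs(y-.155)<.02)&(P[...,2]>.065);q=P[m];print('bar',len(q),y[m].mean(),np.percentile(q[:,2],[50,95]))
    for yy in (.03,.05,.07,.09,.11,.13): 
        m=(abs(x)<.006)&(abs(y-yy)<.006);print(yy,np.median(P[m][:,2]).round(4),end=' ')
    print()
E
```

```text
[0.60285734 0.02714727 0.22893027] 9.8667
0.84 False [0.0005 0.0002 0.0006] [0.6 1.2 0.8]
0.74 False [-0.0003  0.0001 -0.0003] [-0.2  0.2  0.6]
0.64 False [-0.0006 -0.0002 -0.0008] [ 0.3  0.4 -0.2]
0.55 False [-0.0005  0.0001 -0.0009] [ 0.   0.1 -0.5]
0.45 False [-0.0005  0.0002 -0.0009] [-0.5  0.2 -0.6]
0.35 False [-0.0006  0.     -0.001 ] [ 0.2 -0.6 -0.7]
0.26 False [-0.0007 -0.     -0.001 ] [ 0.3  0.2 -0.2]
0.16 False [-0.0006 -0.0001 -0.0008] [-0.3  0.1  0.1]
0.06 False [-0.0006 -0.0002 -0.0007] [ 0.1 -0.3 -0.1]
end True [0.62489561 0.08534022 0.08373595] [-1.83909502 -0.56873762  7.43083545] 13.6167
[0.42564534 0.28460816 0.30352974] [-0.69548491  0.54052885 -0.73869901] 16.0333
scene pad [ 0.51813033 -0.19858761  0.10032752]
bar 158 0.15247901227050759 [0.08118867 0.084755  ]
0.03 0.0759 0.05 0.0769 0.07 0.0774 0.09 0.0777 0.11 0.0772 0.13 0.0761 
top pad [ 0.513154   -0.19943493  0.10099009]
bar 183 0.150336136041311 [0.08203431 0.08546703]
0.03 0.0783 0.05 0.0775 0.07 0.0776 0.09 0.0771 0.11 0.0767 0.13 0.0779
```

View pics/d.png

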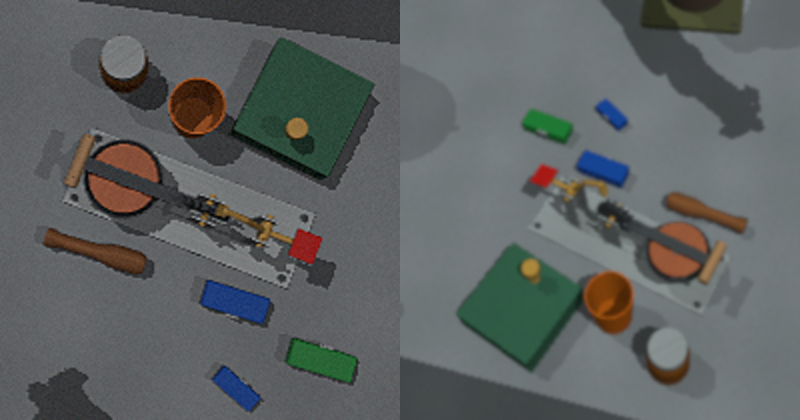

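The cover sits over the dish at (123,178) with the bar at its far end at (80,160). The strap height is constant, so the arm is level. The pad is still down, and the neighbours look the same as before.

```bash
python3 -c "
from h import *
bot.finish_job();print(bot.current_time())"
```

```text
the job is handed in; nothing more can be done
the job is handed in; nothing more can be done
```

The mosquito coil is covered and the job is handed in, at about 16 s of robot time. No verdict was reported.

**Pawl:** I pressed the red pad down with the shut fingers until it reached its stop. The pad centre went from about 118 mm to 101 mm above the ledge and now tilts the other way. That matches the stated fully released position, and it was still there after the arm was lowered.

**Cover arm:** I then pushed the wooden bar down along its arc to the lower stop. The strap measures a constant 76–78 mm along its length, so the arm is level. The top of the bar is at about 84–85 mm, as expected, and the copper cover is over the dish.

**Surroundings:** Compared by eye in the pictures, the lighter case, cup, pestle, jar and tin box look unmoved. The robot was clear of everything when I handed in.

**Disagreements:** None of the checks failed. The scene and top cameras put the pad about 5 mm apart sideways. The bar's mean position read 3–5 mm short of its nominal 155 mm along the stand. The force readings between arc steps were near zero, so they did not show the 3–4 N push. I relied on the contact at the lower stop and the final depth readings instead.

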